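# Sink the spare bench dog

### The job

Three of the steel bench dogs wedge the round carved panel on the low bench; one more stands up by itself, off to one side, where it will be in the carver's way. Press that spare dog gently down with your fingertips until its top is flush with the bench top, then draw back clear of everything. Do not pull it up, leave the three dogs round the panel and the one already sunk as they are, and do not disturb the panel or the tools.

Things in the scene. Friction and masses are not known exactly. Their poses are not given: they have to be found in the camera images.
- spare_dog_top (a point): spare bench dog: a plain round steel peg, 25 mm in diameter, standing upright in one of the six 25 mm holes of the bench's two end columns, on its own, 100 mm or more from the dogs at the panel; the holes along its own column are 90 mm apart. At first it stands 18 to 30 mm above the bench top. A spring ball holds it at any height; it slides straight down under about 5 N. its point lies at the centre of its flat top, z up
- spare_dog (a joint): how far the spare dog is pushed down (m), growing downwards: 0.045 = top flush with the bench top; a step in the hole stops it at 0.046. It stays where it is left
- dog_a_top (a point): first of the three dogs that wedge the panel, like the spare one, 14 to 22 mm above the bench top, sliding as easily; leave alone; its point lies at the centre of its flat top, z up
- dog_b_top (a point): second dog that wedges the panel; leave alone; its point lies at the centre of its flat top, z up
- dog_c_top (a point): third dog that wedges the panel, on the panel's other side; leave alone; its point lies at the centre of its flat top, z up
- sunk_dog_top (a point): a like dog already sunk flush in another end-column hole; leave alone; its point lies at the centre of its flat top, z up
- bench: low bench standing fixed on the table: brown wooden plank top 306 (x) by 560 (y) by 40 mm on two feet, its flat top face 90 mm above the table; origin at the centre of its underside on the table, x across, y along its length. Holes in five columns at y = -200, -100, 0, 100, 200 mm, three each at x = -90, 0, 90 mm
- panel_face (a point): round pale wooden panel 213 mm in diameter, 26 mm thick, with a carved rosette, loose but wedged between three dogs flat on the bench; its point lies at the centre of its upper face
- gouge_wide: carving gouge lying on the panel, about 210 mm long, handle 24 mm thick; origin under the handle, x towards the blade
- gouge_narrow: carving gouge lying on the table at the bench's left (+y) end, about 225 mm long, handle 24 mm thick; origin under the handle, x towards the blade
- mallet: round wooden carver's mallet standing on its head on the table at the bench's right (-y) end, 92 mm in diameter, 264 mm tall; origin at the centre of its foot
- strop: leather-faced wooden honing block, 220 x 60 x 21 mm, on the table beyond the narrow gouge; origin at the centre of its underside

How it is judged:
By the outcome, as a careful person would: the job done as asked, in the order asked, and still so for the second after the job is handed in, with the robot touching nothing.
It also fails if it takes over 35 s, if anything falls off the work surface, if the arm or the gripper's body presses on something with over 40 N, if the wrist force passes 120 N, or if a joint passes its speed limit or range.

### The arm

A 6-joint arm with a two-finger parallel gripper is mounted at the origin on the work surface. World frame = base frame: x ahead of the robot, y to its left, z up, the work surface at z = 0. Lengths are in m, angles in rad, forces in N, time in s.
With the tool pointing down it reaches from about 0.35 to 0.85 m from the base axis. Payload 8.1 kg.
Tool frame: the origin (TCP) lies at the very end of the fingers, on their centre line; the grasp point (between the pads) lies 19 mm behind it (robot.pinch_z is the z of the grasp point in the tool frame, in m); z points along the fingers, y is the direction in which the jaws open and shut (so a half turn about z gives the same grasp; the last joint's range is limited). The gripper opens to 93 mm and grips with 3 to 60 N. Pads are 15 mm wide; open, the fingers measure 128 mm over their backs; the gripper's body (75 mm by 188 mm) begins 65 mm behind the grasp point.
Start: joints at [-1.403, 0.13, 1.488, -0, 1.523, -0.085], TCP at [0.15, -0.581, 0.219] pointing down, gripper open.
Joint ranges: [-2.96, 2.96], [-0.89, 2.26], [0.02, 2.5], [-1.34, 4.48], [0, 2.73], [-2.66, 2.66]. Speed limits (rad/s): [2.39, 2.39, 2.79, 3.14, 3.14, 3.14].

### API

Orientations are given as a rotation vector (axis times angle).
In Python, from plant import robot gives the robot as it stands.
- The arm moves only by the tool drive_tool, never from a script. Its argument "steps" is a list of rows, each an object of numbers: "jaw": the opening, from 0 (shut) to 1 (fully open); "tx", "ty", "tz": the shift along the tool's x, y, z scaled (see below); "turn": the turn about the tool's z scaled (see below). A call has 1 to 12 rows; each row is the pose to reach, as a shift and turn from the pose commanded when the call began, along the tool's axes at that moment, turning the shorter way round; what a row does not reach only later rows make up. The controller multiplies each number of a shift by 0.3 m and each number of a turn by 180 degrees. A row lasts 1/10 s, in which the tool goes at most 50 mm and 8.59 degrees, less where a joint would pass 70% of its speed; a pose out of reach is approached as far as the arm can. A call with a number of a shift or a turn outside -1 to 1 is refused whole. A call with a gripper value outside its range is refused whole. The fingers move at their own pace and stop on an object; "force" is the grip in N (left out, the last holds). Time passes only in rows, so rows that repeat a pose let the fingers close. It gives the time, the measured TCP pose, the force and the opening at its end, in the units of the state.
- robot.read_state(): the state, without advancing time (a new reading comes with each control period).
- robot.read_camera(name): name is "side" or "top"; returns (picture, depth): 384x512x3 uint8, blue, green, red; 384x512 float32, m along the optical axis (not along the pixel's ray), 0 where there is no reading.
- robot.get_calibration(name): a dict with "fx", "fy", "cx", "cy" (pixels), "eye" and "attitude" of the camera in the world. Camera axes: x right, y down, z forward; pixel columns grow to the right and rows downward; lengths in m; the calibration is good to about 2 mm. A picture is of the moment at which its call begins. get_calibration takes no time and is no camera call.
- robot.close_job(): hands the job in, once; it reports no verdict.
The state is a dict: "t": time; "q": joint angles; "dq": joint speeds; "joint_torque": joint torques, N m; "tool_pos": TCP position; "orientation": TCP orientation; "force": force on the tool from outside, world axes, zero at the start; "wrist_torque": the same for the moment, N m; "opening": finger opening in m.
Only numpy, scipy, OpenCV 4.12 (cv2) and the standard library are available. Lean on these libraries where they do the work, as an engineer would, in place of code of your own. Each camera call takes 0.05 s, during which the arm holds its last target.

## Working session

There is one attempt and no reset: what is moved stays moved. The work goes in short steps, Python scripts to look and compute and a tool call to move; the robot and the scene stay as the last step left them, time stands still between calls to the robot, and variables do not carry over. Pictures are saved under pics/ and viewed, and the job is handed in when it is done.

Besides the shell and the picture viewer there is one more tool, called after ">>>" as name(argument=value, ...) on one line, values as JSON. drive_tool: Moves the arm, as the interface text tells. Its arguments: {"type":"object","properties":{"steps":{"type":"array"},"force":{"type":"number"}},"required":["steps"]}

```bash
mkdir -p pics; python3 - <<'E'
from plant import robot
import cv2,numpy as np,json
s=robot.read_state();print(s)
for n in("side","top"):
    p,d=robot.read_camera(n);c=robot.get_calibration(n);print(n,c)
    cv2.imwrite(f"pics/{n}0.png",p);np.savez(f"{n}0.npz",p=p,d=d,**{k:np.array(v) for k,v in c.items()})
E
```

```text
{'t': 0.0, 'q': array([-1.40341062e+00,  1.31135490e-01,  1.48927160e+00, -2.94094793e-05,
        1.52298374e+00, -8.53793555e-02]), 'dq': array([-0.00020163,  0.00095334,  0.00050847,  0.00154781,  0.00020003,
       -0.00240491]), 'joint_torque': array([-2.93078156e-04, -5.59838605e+01, -4.91761458e+01,  7.65589136e-02,
        3.52231564e-02, -1.51863374e-04]), 'tool_pos': array([ 0.14997827, -0.58037344,  0.217607  ]), 'orientation': array([-3.11475499e+00, -3.95762227e-01,  1.61793999e-04]), 'force': array([-0.39115998,  0.36897894, -0.30116674]), 'wrist_torque': array([-0.0228685 , -0.00191434,  0.00429941]), 'opening': 0.09309128976532398}
side {'fx': 379.23668182295387, 'fy': 379.23668182295387, 'cx': 252.12467362773816, 'cy': 191.79340656390917, 'eye': array([0.50161222, 0.88637179, 0.96301378]), 'attitude': array([-0.09252988,  2.86849446, -1.23131115])}
top {'fx': 438.48786408788874, 'fy': 438.48786408788874, 'cx': 261.15690496849055, 'cy': 194.20469425936375, 'eye': array([0.18193035, 0.03758256, 1.67768793]), 'attitude': array([-2.03250746,  2.17497383, -0.24442773])}
```

View pics/side0.png

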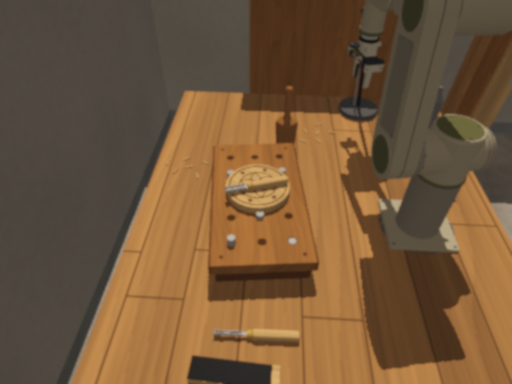

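View pics/top0.png

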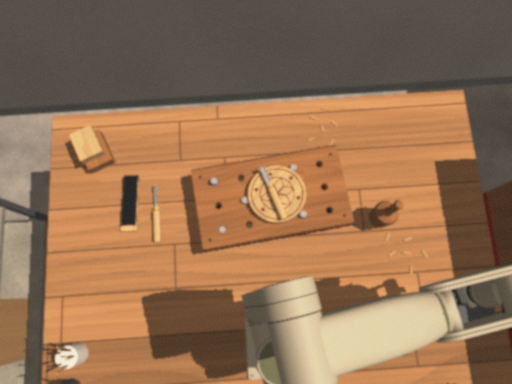

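```bash
cat > h.py <<'E'
import numpy as np,cv2
from scipy.spatial.transform import Rotation as R
def load(n,i=0):
    return np.load(f"{n}{i}.npz")
def ray(c,u,v):
    r=R.from_rotvec(c['attitude']).as_matrix()@np.array([(u-c['cx'])/c['fx'],(v-c['cy'])/c['fy'],1]);return c['eye'],r
def onz(c,u,v,z):
    e,r=ray(c,u,v);return e+r*(z-e[2])/r[2]
def blobs(c,z):
    p=c['p'];h=cv2.cvtColor(p,cv2.COLOR_BGR2HSV)
    m=((h[...,1]<60)&(h[...,2]>110)).astype(np.uint8)
    n,l,s,ce=cv2.connectedComponentsWithStats(m)
    for k in range(1,n):
        if 8<s[k,4]<300:
            w=onz(c,*ce[k],z)
            if .3<w[0]<.85 and abs(w[1])<.5: print(ce[k].round(1),s[k],w.round(4))
E
python3 - <<'E'
from h import *
for n in("top","side"):
    c=load(n);print(n);blobs(c,.11)
    a=(c['p'][130:270,180:370] if n=='top' else c['p'][140:285,200:325])
    cv2.imwrite(f"pics/{n}z.png",cv2.resize(a,None,fx=4,fy=4,interpolation=cv2.INTER_CUBIC))
    d=c['d']
    for u,v in ([(213,181),(222,229),(208,200),(228,200)] if n=='top' else [(231,238),(231,243),(292,241),(262,228)]):
        e,r=ray(c,u,v);print(u,v,d[v,u],(e+r*d[v,u]).round(4))
E
```

```text
top
[293. 167.] [290 165   6   5  22] [ 0.636  -0.1095  0.11  ]
[264.8 175.5] [261 167   9  17  76] [ 0.6106 -0.0027  0.11  ]
[213.3 181.2] [210 178   7   7  35] [0.6015 0.1886 0.11  ]
[154.7 196. ] [154 187   3  18  39] [0.5602 0.4056 0.11  ]
[244.4 200.1] [241 197   7   7  34] [0.5224 0.0783 0.11  ]
[302.4 214. ] [299 211   7   7  33] [ 0.4567 -0.1286  0.11  ]
[221.8 228.9] [219 227   6   5  25] [0.4221 0.1659 0.11  ]
213 181 1.6144855 [0.6011 0.1893 0.1151]
222 229 1.6044624 [0.4255 0.1671 0.0855]
208 200 1.624706 [0.5365 0.2134 0.0895]
228 200 1.6174887 [0.53   0.139  0.0965]
side
[282.2 169.5] [280 168   5   4  16] [ 0.4542 -0.1293  0.11  ]
[229.4 171.9] [228 171   4   3  11] [ 0.6363 -0.1038  0.11  ]
[236.  187.7] [226 185  22   7  84] [ 0.6059 -0.0255  0.11  ]
[259.6 213.6] [256 211   8   6  43] [0.5229 0.0859 0.11  ]
[230.6 238.1] [227 235   8   7  43] [0.6018 0.1885 0.11  ]
[292.1 240.4] [289 238   7   6  37] [0.4245 0.1854 0.11  ]
[229.7 332.5] [214 331  32   4  93] [0.5747 0.4724 0.11  ]
231 238 1.0931447 [0.6003 0.1906 0.113 ]
231 243 1.0988276 [0.6002 0.1969 0.0981]
292 241 1.115888 [0.4228 0.1711 0.09  ]
262 228 1.153109 [0.5131 0.1257 0.089 ]
```

```bash
ls -la pics
```

```text
total 1144
drwxr-xr-x 2 agent agent   4096 Dec  6 15:02 .
drwxr-xr-x 3 agent agent   4096 Dec  6 15:02 ..
-rw-r--r-- 1 agent agent 240105 Dec  6 15:01 side0.png
-rw-r--r-- 1 agent agent 244517 Dec  6 15:02 sidez.png
-rw-r--r-- 1 agent agent 287543 Dec  6 15:01 top0.png
-rw-r--r-- 1 agent agent 383621 Dec  6 15:02 topz.png
```

View pics/sidez.png

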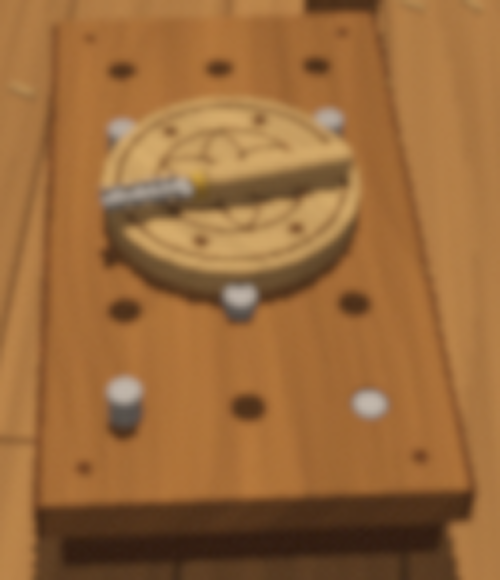

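View pics/topz.png

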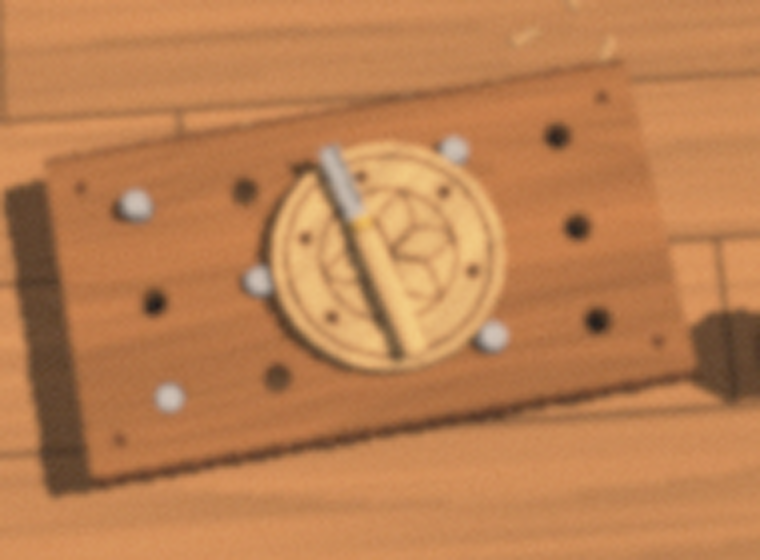

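The zoomed views show the spare dog standing at top (213,181) / side (231,238), beside the bench's +y end. The disc at side (292,240) / top (222,229) has no visible side wall, so that is the sunk dog. Next I triangulate the spare.

```bash
cat >> h.py <<'E'
def tri(a,ua,b,ub):
    e1,r1=ray(a,*ua);e2,r2=ray(b,*ub)
    s,_,_,_=np.linalg.lstsq(np.c_[r1,-r2],e2-e1,rcond=None)
    p,q=e1+s[0]*r1,e2+s[1]*r2;return (p+q)/2,np.linalg.norm(p-q)
def shift(s,target):
    M=R.from_rotvec(s['orientation']).as_matrix();return M.T@(np.array(target)-s['tool_pos'])/.3
E
python3 - <<'E'
from h import *
from plant import robot
t,s=load('top'),load('side')
P={}
for n,a,b in [('spare',(213.3,181.2),(230.6,238.1)),('sunk',(221.8,228.9),(292.1,240.4)),('a',(244.4,200.1),(259.6,213.6)),('c',(302.4,214),(282.2,169.5))]:
    P[n]=tri(t,a,s,b);print(n,P[n][0].round(4),P[n][1].round(4))
print(np.linalg.norm((P['spare'][0]-P['sunk'][0])[:2]), np.linalg.norm((P['spare'][0]-P['a'][0])[:2]))
# gray mallet
print('mallet',onz(t,386,212,.15))
st=robot.read_state();print(R.from_rotvec(st['orientation']).as_matrix().round(3))
for w in [(.15,-.58,.30),(.6015,.1885,.30)]: print(shift(st,w).round(3))
E
```

```text
spare [0.6017 0.1887 0.1101] 0.0002
sunk [0.4239 0.1679 0.0895] 0.0029
a [0.5236 0.0787 0.1024] 0.0013
c [ 0.4554 -0.1283  0.1113] 0.0024
0.1790681213488337 0.134982425197464
mallet [ 0.43687868 -0.42026864  0.15      ]
[[ 0.968  0.25  -0.   ]
 [ 0.25  -0.968  0.002]
 [ 0.    -0.002 -1.   ]]
[ 0.    -0.002 -0.274]
[ 2.098 -2.106 -0.271]
```

>>> drive_tool(steps=[{"tz": -0.15,"jaw": 0},{"tz": -0.28,"jaw": 0},{"tz": -0.28,"jaw": 0},{"tx": 0.1,"ty": -0.1,"tz": -0.28,"jaw": 0},{"tx": 0.2,"ty": -0.2,"tz": -0.28,"jaw": 0},{"tx": 0.3,"ty": -0.3,"tz": -0.28,"jaw": 0},{"tx": 0.4,"ty": -0.4,"tz": -0.28,"jaw": 0},{"tx": 0.5,"ty": -0.5,"tz": -0.28,"jaw": 0},{"tx": 0.6,"ty": -0.6,"tz": -0.28,"jaw": 0},{"tx": 0.7,"ty": -0.7,"tz": -0.28,"jaw": 0},{"tx": 0.7,"ty": -0.7,"tz": -0.28,"jaw": 0},{"tx": 0.7,"ty": -0.7,"tz": -0.28,"jaw": 0}], force=20)

```text
schema error: expected keys jaw, tx, ty, tz, turn
```

>>> drive_tool(steps=[{"tx": 0.1,"ty": -0.1,"jaw": 0},{"tx": 0.2,"ty": -0.2,"jaw": 0},{"tx": 0.3,"ty": -0.3,"jaw": 0},{"tx": 0.4,"ty": -0.4,"jaw": 0},{"tx": 0.5,"ty": -0.5,"jaw": 0},{"tx": 0.6,"ty": -0.6,"jaw": 0},{"tx": 0.7,"ty": -0.7,"jaw": 0},{"tx": 0.8,"ty": -0.8,"jaw": 0},{"tx": 0.9,"ty": -0.9,"jaw": 0},{"tx": 1,"ty": -1,"jaw": 0},{"tx": 1,"ty": -1,"jaw": 0},{"tx": 1,"ty": -1,"jaw": 0}])

```text
schema error: expected keys jaw, tx, ty, tz, turn
```

>>> drive_tool(steps=[{"tx": 0,"ty": 0,"tz": -0.15,"turn": 0,"jaw": 0},{"tx": 0,"ty": 0,"tz": -0.28,"turn": 0,"jaw": 0},{"tx": 0,"ty": 0,"tz": -0.28,"turn": 0,"jaw": 0},{"tx": 0.1,"ty": -0.1,"tz": -0.28,"turn": 0,"jaw": 0},{"tx": 0.2,"ty": -0.2,"tz": -0.28,"turn": 0,"jaw": 0},{"tx": 0.3,"ty": -0.3,"tz": -0.28,"turn": 0,"jaw": 0},{"tx": 0.4,"ty": -0.4,"tz": -0.28,"turn": 0,"jaw": 0},{"tx": 0.5,"ty": -0.5,"tz": -0.28,"turn": 0,"jaw": 0},{"tx": 0.6,"ty": -0.6,"tz": -0.28,"turn": 0,"jaw": 0},{"tx": 0.7,"ty": -0.7,"tz": -0.28,"turn": 0,"jaw": 0},{"tx": 0.7,"ty": -0.7,"tz": -0.28,"turn": 0,"jaw": 0},{"tx": 0.7,"ty": -0.7,"tz": -0.28,"turn": 0,"jaw": 0}], force=20)

```text
t: 1.3
tool_pos: [0.3012, -0.3245, 0.3023]
orientation: [3.116, 0.4, -0.0]
force: [-0.1, 0.6, -1.1]
opening: 0.0023
```

>>> drive_tool(steps=[{"tx": 0.1,"ty": -0.1,"tz": 0,"turn": 0,"jaw": 0},{"tx": 0.2,"ty": -0.2,"tz": 0,"turn": 0,"jaw": 0},{"tx": 0.3,"ty": -0.3,"tz": 0,"turn": 0,"jaw": 0},{"tx": 0.4,"ty": -0.4,"tz": 0,"turn": 0,"jaw": 0},{"tx": 0.5,"ty": -0.5,"tz": 0,"turn": 0,"jaw": 0},{"tx": 0.6,"ty": -0.6,"tz": 0,"turn": 0,"jaw": 0},{"tx": 0.7,"ty": -0.7,"tz": 0,"turn": 0,"jaw": 0},{"tx": 0.8,"ty": -0.8,"tz": 0,"turn": 0,"jaw": 0},{"tx": 0.9,"ty": -0.9,"tz": 0,"turn": 0,"jaw": 0},{"tx": 1,"ty": -1,"tz": 0,"turn": 0,"jaw": 0},{"tx": 1,"ty": -1,"tz": 0,"turn": 0,"jaw": 0},{"tx": 1,"ty": -1,"tz": 0,"turn": 0,"jaw": 0}])

```text
t: 2.5
tool_pos: [0.5166, 0.0398, 0.3016]
orientation: [3.116, 0.397, -0.003]
force: [0.2, -0.3, -0.0]
opening: 0.0002
```

```bash
python3 - <<'E'
from h import *
from plant import robot
st=robot.read_state();print(st['tool_pos'],st['opening'],st['force'])
for z in(.3,.135): print(shift(st,(.6017,.1887,z)).round(4))
E
```

```text
[0.51660607 0.03978425 0.30156257] 0.00024312296953714482 [ 0.24427752 -0.25752129 -0.00545054]
[ 0.399  -0.4095  0.0043]
[ 0.4001 -0.4095  0.5543]
```

Move above it, stopping ~25 mm over the top, then check.

>>> drive_tool(steps=[{"tx": 0.1,"ty": -0.1,"tz": 0,"turn": 0,"jaw": 0},{"tx": 0.2,"ty": -0.2,"tz": 0,"turn": 0,"jaw": 0},{"tx": 0.3,"ty": -0.3,"tz": 0,"turn": 0,"jaw": 0},{"tx": 0.4,"ty": -0.41,"tz": 0,"turn": 0,"jaw": 0},{"tx": 0.4,"ty": -0.41,"tz": 0,"turn": 0,"jaw": 0},{"tx": 0.4,"ty": -0.41,"tz": 0.14,"turn": 0,"jaw": 0},{"tx": 0.4,"ty": -0.41,"tz": 0.28,"turn": 0,"jaw": 0},{"tx": 0.4,"ty": -0.41,"tz": 0.42,"turn": 0,"jaw": 0},{"tx": 0.4,"ty": -0.41,"tz": 0.5,"turn": 0,"jaw": 0},{"tx": 0.4,"ty": -0.41,"tz": 0.54,"turn": 0,"jaw": 0},{"tx": 0.4,"ty": -0.41,"tz": 0.54,"turn": 0,"jaw": 0},{"tx": 0.4,"ty": -0.41,"tz": 0.54,"turn": 0,"jaw": 0}])

```text
t: 3.7
tool_pos: [0.6029, 0.1886, 0.1425]
orientation: [-3.117, -0.394, -0.003]
force: [0.6, 0.1, 0.3]
opening: 0.0012
```

```bash
python3 - <<'E'
from h import *
from plant import robot
st=robot.read_state();print(st['tool_pos'],st['opening'],st['force'])
for z in(.113,.09): print(shift(st,(.6017,.1887,z)).round(4))
p,d=robot.read_camera('side');cv2.imwrite('pics/s1.png',cv2.resize(p[140:285,180:325],None,fx=4,fy=4,interpolation=cv2.INTER_CUBIC))
E
```

```text
[0.60285995 0.18858629 0.14246759] 0.0011650991651387585 [0.64943913 0.11490391 0.2752637 ]
[-0.0039 -0.0014  0.0982]
[-0.004  -0.0014  0.1749]
```

View pics/s1.png

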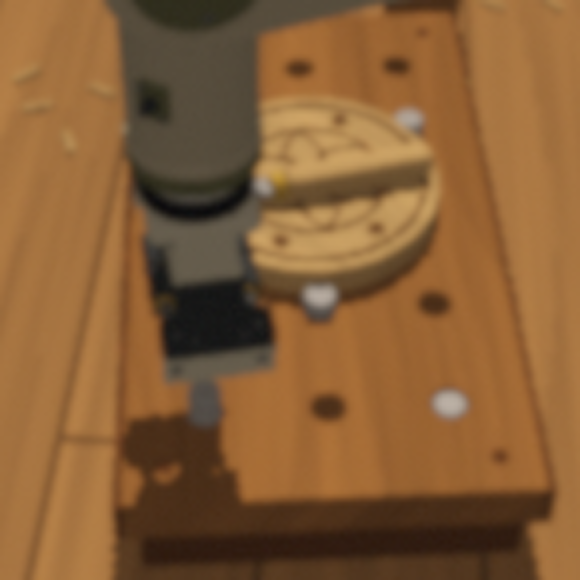

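The gripper covers the dog from above, with the dog's body visible just under it at zoomed (205,400). It is in line, so I press slowly.

>>> drive_tool(steps=[{"tx": -0.003,"ty": 0,"tz": 0.03,"turn": 0,"jaw": 0},{"tx": -0.003,"ty": 0,"tz": 0.06,"turn": 0,"jaw": 0},{"tx": -0.003,"ty": 0,"tz": 0.08,"turn": 0,"jaw": 0},{"tx": -0.003,"ty": 0,"tz": 0.09,"turn": 0,"jaw": 0},{"tx": -0.003,"ty": 0,"tz": 0.1,"turn": 0,"jaw": 0},{"tx": -0.003,"ty": 0,"tz": 0.11,"turn": 0,"jaw": 0},{"tx": -0.003,"ty": 0,"tz": 0.12,"turn": 0,"jaw": 0},{"tx": -0.003,"ty": 0,"tz": 0.13,"turn": 0,"jaw": 0},{"tx": -0.003,"ty": 0,"tz": 0.14,"turn": 0,"jaw": 0}])

```text
t: 4.65
tool_pos: [0.6008, 0.1893, 0.0984]
orientation: [-3.116, -0.396, 0.0]
force: [-3.8, -0.5, 5.0]
opening: 0.0006
```

>>> drive_tool(steps=[{"tx": 0,"ty": 0,"tz": 0.007,"turn": 0,"jaw": 0},{"tx": 0,"ty": 0,"tz": 0.014,"turn": 0,"jaw": 0},{"tx": 0,"ty": 0,"tz": 0.02,"turn": 0,"jaw": 0},{"tx": 0,"ty": 0,"tz": 0.02,"turn": 0,"jaw": 0}])

```text
t: 5.05
tool_pos: [0.6009, 0.1893, 0.0922]
orientation: [-3.117, -0.396, -0.0]
force: [0.1, -0.7, 0.2]
opening: 0.0007
```

```bash
python3 - <<'E'
from plant import robot
st=robot.read_state();print(st['tool_pos'],st['force'])
E
```

```text
[0.60093229 0.18930335 0.09217058] [ 0.13466629 -0.69352006  0.17835263]
```

>>> drive_tool(steps=[{"tx": 0,"ty": 0,"tz": 0.003,"turn": 0,"jaw": 0},{"tx": 0,"ty": 0,"tz": 0.006,"turn": 0,"jaw": 0},{"tx": 0,"ty": 0,"tz": 0.006,"turn": 0,"jaw": 0}])

```text
t: 5.35
tool_pos: [0.6011, 0.1893, 0.0909]
orientation: [3.117, 0.396, 0.001]
force: [-1.3, 0.3, 2.8]
opening: 0.0004
```

>>> drive_tool(steps=[{"tx": 0,"ty": 0,"tz": 0.003,"turn": 0,"jaw": 0},{"tx": 0,"ty": 0,"tz": 0.005,"turn": 0,"jaw": 0},{"tx": 0,"ty": 0,"tz": 0.005,"turn": 0,"jaw": 0}])

```text
t: 5.65
tool_pos: [0.6011, 0.1893, 0.0894]
orientation: [3.117, 0.396, 0.001]
force: [-0.2, 0.2, 3.4]
opening: 0.0005
```

>>> drive_tool(steps=[{"tx": 0,"ty": 0,"tz": 0.002,"turn": 0,"jaw": 0},{"tx": 0,"ty": 0,"tz": 0.003,"turn": 0,"jaw": 0},{"tx": 0,"ty": 0,"tz": 0.003,"turn": 0,"jaw": 0}])

```text
t: 5.95
tool_pos: [0.6012, 0.1893, 0.0893]
orientation: [3.117, 0.396, 0.001]
force: [-2.1, -0.6, 7.6]
opening: 0.0002
```

>>> drive_tool(steps=[{"tx": 0,"ty": 0,"tz": 0.002,"turn": 0,"jaw": 0},{"tx": 0,"ty": 0,"tz": 0.004,"turn": 0,"jaw": 0},{"tx": 0,"ty": 0,"tz": 0.004,"turn": 0,"jaw": 0}])

```text
t: 6.25
tool_pos: [0.6013, 0.1893, 0.0892]
orientation: [3.117, 0.396, 0.002]
force: [-7.2, -1.2, 16.2]
opening: 0.0008
```

The force rises to 16 N with no further travel, at z about 0.089 (bench top is 0.090), so the fingertips are on the bench. I lift off and draw back.

>>> drive_tool(steps=[{"tx": 0,"ty": 0,"tz": -0.02,"turn": 0,"jaw": 0},{"tx": 0,"ty": 0,"tz": -0.1,"turn": 0,"jaw": 0},{"tx": 0,"ty": 0,"tz": -0.25,"turn": 0,"jaw": 0},{"tx": 0,"ty": 0,"tz": -0.4,"turn": 0,"jaw": 0},{"tx": 0,"ty": 0,"tz": -0.55,"turn": 0,"jaw": 0},{"tx": 0,"ty": 0,"tz": -0.7,"turn": 0,"jaw": 0},{"tx": -0.1,"ty": 0.1,"tz": -0.72,"turn": 0,"jaw": 0},{"tx": -0.2,"ty": 0.2,"tz": -0.72,"turn": 0,"jaw": 0},{"tx": -0.3,"ty": 0.3,"tz": -0.72,"turn": 0,"jaw": 0},{"tx": -0.4,"ty": 0.4,"tz": -0.72,"turn": 0,"jaw": 0},{"tx": -0.5,"ty": 0.5,"tz": -0.72,"turn": 0,"jaw": 0},{"tx": -0.6,"ty": 0.6,"tz": -0.72,"turn": 0,"jaw": 0}])

```text
t: 7.45
tool_pos: [0.4705, -0.0312, 0.3028]
orientation: [3.116, 0.397, -0.0]
force: [0.6, -0.9, 0.4]
opening: 0.0003
```

>>> drive_tool(steps=[{"tx": -0.1,"ty": 0.1,"tz": 0,"turn": 0,"jaw": 0},{"tx": -0.2,"ty": 0.2,"tz": 0,"turn": 0,"jaw": 0},{"tx": -0.3,"ty": 0.3,"tz": 0,"turn": 0,"jaw": 0},{"tx": -0.4,"ty": 0.4,"tz": 0,"turn": 0,"jaw": 0},{"tx": -0.5,"ty": 0.5,"tz": 0,"turn": 0,"jaw": 0},{"tx": -0.6,"ty": 0.6,"tz": 0,"turn": 0,"jaw": 0},{"tx": -0.7,"ty": 0.7,"tz": 0,"turn": 0,"jaw": 0},{"tx": -0.8,"ty": 0.8,"tz": 0,"turn": 0,"jaw": 0},{"tx": -0.8,"ty": 0.8,"tz": 0,"turn": 0,"jaw": 0},{"tx": -0.8,"ty": 0.8,"tz": 0,"turn": 0,"jaw": 0}])

```text
t: 8.45
tool_pos: [0.2987, -0.3228, 0.3028]
orientation: [-3.116, -0.392, 0.0]
force: [-0.3, 0.5, 0.3]
opening: 0.0003
```

```bash
python3 - <<'E'
from h import *
from plant import robot
st=robot.read_state();print(st['t'],st['tool_pos'],st['force'],abs(st['dq']).max())
for n in("side","top"):
    p,d=robot.read_camera(n);c=robot.get_calibration(n)
    np.savez(f"{n}1.npz",p=p,d=d,**{k:np.array(v) for k,v in c.items()})
    a=(p[130:270,180:370] if n=='top' else p[140:285,200:325])
    cv2.imwrite(f"pics/{n}2.png",cv2.resize(a,None,fx=4,fy=4,interpolation=cv2.INTER_CUBIC))
    c=load(n,1);print(n);blobs(c,.09)
    for u,v in ([(213,181),(222,229)] if n=='top' else [(231,242),(231,243),(231,244),(292,240),(292,241)]):
        e,r=ray(c,u,v);print(u,v,(e+r*c['d'][v,u]).round(4))
E
```

```text
8.45 [ 0.29869362 -0.32283239  0.30276358] [-0.28404112  0.47082659  0.27749667] 0.04644981719400231
side
[282.1 169.4] [280 168   5   4  17] [ 0.4536 -0.1536  0.09  ]
[229.4 171.9] [228 171   4   3  11] [ 0.6395 -0.127   0.09  ]
[236.  187.7] [226 185  22   7  84] [ 0.6084 -0.0469  0.09  ]
[259.5 213.7] [256 211   8   7  43] [0.5235 0.0677 0.09  ]
[292.1 240.4] [289 238   7   6  37] [0.4227 0.1689 0.09  ]
[231.  242.6] [228 240   7   6  36] [0.6012 0.1892 0.09  ]
[229.8 332.5] [214 331  32   5  94] [0.5761 0.4627 0.09  ]
231 242 [0.6013 0.1883 0.0919]
231 243 [0.6012 0.1901 0.0895]
231 244 [0.6005 0.1958 0.092 ]
292 240 [0.4229 0.1679 0.0908]
292 241 [0.4228 0.171  0.0899]
top
[293.1 167. ] [291 165   5   5  21] [ 0.6418 -0.1119  0.09  ]
[264.8 175.4] [261 167   9  17  75] [ 0.6163 -0.003   0.09  ]
[214.3 182. ] [212 180   6   5  24] [0.6036 0.1871 0.09  ]
[154.6 195.9] [154 187   3  18  38] [0.5655 0.4105 0.09  ]
[244.3 200.1] [241 197   7   7  35] [0.527  0.0791 0.09  ]
[302.4 214. ] [299 211   7   7  33] [ 0.4602 -0.1308  0.09  ]
[221.8 228.9] [219 227   6   5  25] [0.4251 0.1675 0.09  ]
213 181 [0.6077 0.1917 0.0904]
222 229 [0.4258 0.1673 0.0831]
```

View pics/side2.png

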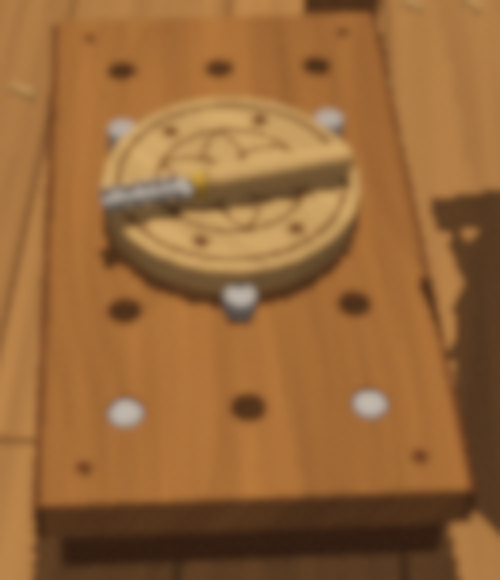

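View pics/top2.png

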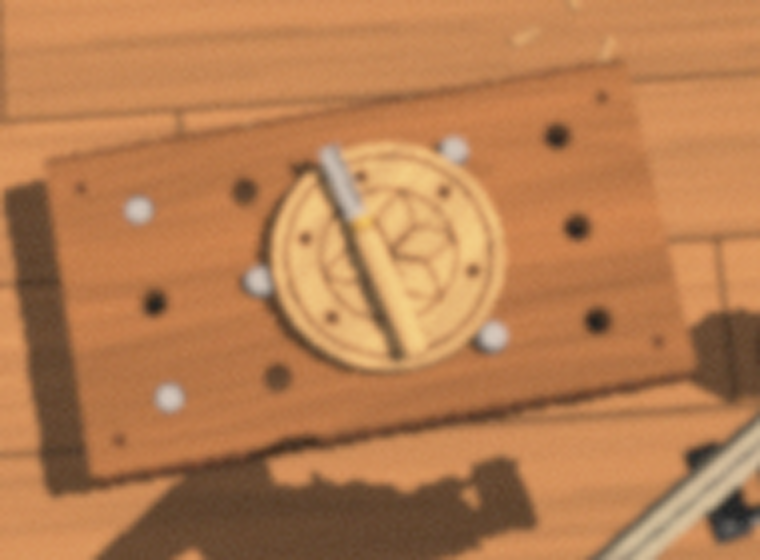

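The spare dog, now at side (231,243) / top (214,182), looks just like the sunk dog: same disc with no side wall, and about 0.09 m high. The other dogs, the panel and the gouges have not moved in the images. The arm is clear and still.

```bash
python3 -c "
from plant import robot
print(robot.close_job())"
```

```text
the job is handed in; nothing more can be done
None
```

The spare dog is pressed down flush with the bench top, the arm has drawn back clear, and the job is handed in. It took about 8.5 s of robot time.

- **Pressing:** I triangulated the spare dog from both cameras. It was 179 mm from the sunk dog, against the 180 mm expected. I pressed it down with closed fingertips in small steps; the force was about 3–5 N while it slid. It then rose to 16 N with no further travel, as the fingertips met the bench.
- **Flush check:** Afterwards the dog shows in both views as the same flat disc as the sunk one, with no side wall. Depth readings put its top at about 0.090–0.092 m, against the bench top at 0.090 m. The fingertips measured 0.089 m at the stop. These figures agree within the 2 mm calibration, so flushness is not proven below that.
- **Everything else:** The other dogs, the wide gouge and the narrow gouge moved by no more than 0.1 pixel. The panel looks unchanged by eye. I did not re-check the mallet and strop in the final pictures, but the arm passed them at a height and distance that kept it clear.
- **Other notes:** My first two move calls were refused for missing keys, and nothing moved. The top camera's depth reading for the sunk dog came out 3–7 mm low, both before and after pressing, so I relied on the side view for heights.

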